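Re-set the stepped bench supply

TASK

The board in the vice is to run on step six of the grey bench supply, whose output is on at a lower step. Pushing gently with the fingertips and pinching nothing, press the rocker to switch the output off, turn the pointer knob click by click to the sixth mark clockwise from the long dotted zero mark, and once it has clicked in there press the rocker to switch the output on again. The knob must not leave its step while the output is on; do not shove or lift the supply, and leave the small things on and around it where they are.

Things in the scene. Friction and masses are not known exactly. Their poses are not given: they have to be found in the camera images.
- supply: Bench supply: grey steel box 180 (x) x 240 (y) mm, flat aluminium panel on top at 90 mm, loose on rubber feet, 3.5 kg; binding posts stick out 18 mm at its front. Origin: centre of its underside; z up, +x to its rear, +y to its left as the robot sees it. Knob on the left of the panel, rocker on the right; low fuse cap and lamp (under 10 mm) and the capacitor along the rear edge.
- selector (a joint): Pointer knob on a vertical axis, rad, growing clockwise from above. Ten clicks 0 to 9, 0.5236 rad (30 deg) apart: click k reads 0.5236*k, mark six 3.14; stops just past 0 and 9. A spring ball holds it in each click; about 0.08 N m moves it out, and past the half-way ridge it snaps into the next click by itself. It starts in one of the clicks 0 to 3.
- selector_axis (a point): Point on the knob's axis at panel height, at (-0.006, 0.048, 0.090) m in the supply's frame. Ten black marks lie round it on the panel, 45 mm out: zero (long, a dot outside it) at 135 deg from the supply's +x towards its +y (near left), the others every 30 deg clockwise; five is long too, six is at -45 deg (far right).
- pointer_knob: The black pointer knob, turning with the joint selector. Origin on its axis at panel height; x towards its nose, z up. A straight bar 10 mm wide from the nose (40 mm, white line on top) to the tail (20 mm behind the axis), 8 to 30 mm above the panel, with a 24 mm round hub in the middle; under it a round skirt of 29 mm radius, 8 mm high.
- selector_nose (a point): End of the knob's nose: 40 mm from the axis, 19 mm above the panel. A fingertip beside the nose, about 33 mm from the axis and 12 mm above the panel, turns the knob by pushing sideways with about 3 N; the knob follows until it snaps ahead into the next click.
- rocker (a joint): Output rocker, rad: 0 = off (near end, -x, down), 0.40 = on (far end, beside the dot, down). Starts on. An over-centre spring throws it past 0.2 and keeps it there; about 4 N on the raised end starts it.
- rocker_pivot (a point): Middle of the rocker's top, at (-0.006, -0.072, 0.096) m in the supply's frame; it tilts about the supply's y. Black, 26 mm wide, 25 mm from here to either end, in a frame 4 mm high. The half that is down lies level at this height; the other rises at 0.4 rad, its end 10 mm higher. Press the raised half, 18 mm from here, down to this height.
- capacitor: Dark blue can capacitor, 22 mm across, 34 mm high, standing loose on the supply's panel near the rear edge. Origin: centre of its underside.
- marker: Black marker pen, 116 x 12 mm, lying loose in front of the supply. Origin: centre of its underside.
- flux_tin: Round tin, 45 mm across, 22 mm high, loose to the right of the supply. Origin: centre of its underside.
- tweezers: Steel tweezers, 121 x 13 x 8 mm, lying loose to the right of the supply. Origin: centre of its underside.
- solder_reel_small: Reel of solder, 70 x 52 x 28 mm, loose to the left of the supply. Origin: centre of its underside.

How it is judged:
By the outcome, as a careful person would: the job done as asked, in the order asked, and still so for the second after the job is handed in, with the robot touching nothing.
It also fails if it takes over 58 s, if anything falls off the work surface, if the arm or the gripper's body presses on something with over 40 N, if the wrist force passes 120 N, or if a joint passes its speed limit or range.

ROBOT

A 6-joint arm with a two-finger parallel gripper is mounted at the origin on a cart in front of the work surface, level with it; the furniture and walls round the work are solid. World frame = base frame: x ahead of the robot, y to its left, z up, the work surface at z = 0. Lengths are in m, angles in degrees, forces in N, time in s.
With the tool pointing down it reaches from about 0.25 to 0.725 m from the base axis. Payload 9.7 kg.
Tool frame: the origin (TCP) lies at the very end of the fingers, on their centre line; the grasp point (between the pads) lies 19 mm behind it (bot.hold_point_z is the distance from the TCP to the grasp point, in m); z points along the fingers, y is the line along which they close (so a half turn about z gives the same grasp; the last joint's range is limited). The gripper opens to 85 mm and grips with 20 to 120 N. Pads are 22 mm wide; open, the fingers measure 114 mm over their backs; the gripper's body (76 mm by 85 mm) begins 54 mm behind the grasp point. The pads swing forward as they close: fully open they stand 13 mm farther back than shut.
Start: joints at [73.74, 4.979, 10.078, 95.1, 0, 90], TCP at [0.154, 0.528, 0.231] pointing down, gripper open.
Joint ranges: [-179.16, 179.16], [-48.56, 103.87], [-65.8, 70.77], [-126.05, 130.52], [-82.76, 87.17], [-180, 180]. Speed limits (degrees/s): [127.2, 127.2, 147.25, 180, 180, 180].

INTERFACE

Orientations are given as [roll, pitch, yaw] about the fixed x, y, z axes, in that order (R = Rz(yaw) Ry(pitch) Rx(roll)).
In Python, from workcell import bot gives the robot as it stands.
- The arm moves only by the tool play_rows, never from a script. Its argument "targets" is a list of rows, each an object with "grip": the closure in counts, from 0 (fully open) to 255 (shut); "linear": the shift along the world's x, y, z in cm, a list of three; "delta_rot": the turn, a rotation vector about the world's x, y, z in rad, a list of three. A call has 1 to 10 rows; each row is the pose to reach, as a shift and turn from the pose commanded when the call began; what a row does not reach only later rows make up. A row lasts 1/10 s, in which the tool goes at most 50 mm and 8.59 degrees, less where a joint would pass 70% of its speed; a pose out of reach is approached as far as the arm can. A call with a gripper value outside its range is refused whole. The fingers move at their own pace and stop on an object; "force" is the grip in N (left out, the last holds). Time passes only in rows, so rows that repeat a pose let the fingers close. It gives the time, the measured TCP pose, the force, the opening and the grip force at its end, in the units of the state.
- bot.get_obs(): the state, without advancing time (a new reading comes with each control period).
- bot.camera(name): name is "scene" or "top"; returns a dict with "color" (420x560x3 uint8, red, green, blue), "range_z" (420x560 float32, m along the optical axis (not along the pixel's ray), 0 where there is no reading), "fov_y" (degrees; the focal length in pixels is half the picture's height over the tangent of half this angle, whatever the lens; pixels are square), "cx", "cy" (the principal point, pixels), "dist_coeffs" ([k1, k2, p1, p2, k3] as OpenCV has them; the pictures are not rectified), "world_to_cam" (4x4, takes a point from world to camera coordinates). Camera axes: x right, y up, looking along -z (the intrinsics and any distortion apply to the point x, -y, -z); pixel columns grow to the right and rows downward; lengths in m; the calibration is good to about 2 mm. A picture is of the moment at which its call begins.
- bot.job_done(): hands the job in; it is judged then, once.
Trained networks look in a picture, given as the dict that the camera call returned (one of the last four; its "shot" number tells which), for a name from the list of things; names that differ only in an ending like _2 or _b are one class to them, and where a whole thing is asked for, a point or a joint stands for the part that bears it (a point fixed in the world has none). Each returns a list of dicts, best first, with "conf" (0 to 1); they miss things now and then, are a little off and sometimes report something else, mostly with a low value. They report only what shows in the picture. A call takes as long as a camera call.
- bot.search_frame(picture, target): "box" ([left, top, right, bottom] in pixels, round what is visible of it).
- bot.trace(picture, target): "pixels" (420x560 bool, what is visible of it) and "box" ([left, top, right, bottom] in pixels, round what is visible of it).
- bot.pinpoint(picture, target): "pixel" ([column, row] in pixels: a listed point, or the origin of a listed thing).
The state is a dict: "time": time; "q": joint angles; "qd": joint speeds; "joint_efforts": joint torques, N m; "ee_pos": TCP position; "tcp_rot": TCP orientation; "wrist_force": force on the tool from outside, world axes, zero at the start; "torque": the same for the moment, N m; "opening": finger opening in m; "grasp_force": force on a finger pad.
Only numpy, scipy, OpenCV 4.12 (cv2) and the standard library are available. Lean on these libraries where they do the work, as an engineer would, in place of code of your own. Each camera call takes 0.05 s, during which the arm holds its last target. There are 200 camera calls.

## Working session

There is one attempt and no reset: what is moved stays moved. The work goes in short steps, Python scripts to look and compute and a tool call to move; the robot and the scene stay as the last step left them, time stands still between calls to the robot, and variables do not carry over. Pictures are saved under pics/ and viewed, at most 10 in all, crops included, and the job is handed in when it is done.

Besides the shell and the picture viewer there is one more tool, called as a command line: name --argument value ..., lists and objects as JSON in quotes. play_rows: Moves the arm, as the interface text tells. Its arguments: {"type":"object","properties":{"targets":{"type":"array","items":{"type":"object","properties":{"grip":{"type":"number"},"linear":{"type":"array","items":{"type":"number"}},"delta_rot":{"type":"array","items":{"type":"number"}}}}},"force":{"type":"number"}},"required":["targets"]}

```bash
mkdir -p pics; cat > h.py <<'E'
import numpy as np, cv2
from workcell import bot
def K(p):
    f=p["color"].shape[0]/2/np.tan(np.radians(p["fov_y"])/2)
    return np.array([[f,0,p["cx"]],[0,f,p["cy"]],[0,0,1.]])
def ray(p,uv):
    n=cv2.undistortPoints(np.array([[uv]],float),K(p),np.array(p["dist_coeffs"],float))[0,0]
    T=np.linalg.inv(np.array(p["world_to_cam"])); return T[:3,3],T[:3,:3]@np.array([n[0],-n[1],-1.])
def atz(p,uv,z):
    o,d=ray(p,uv); return o+d*(z-o[2])/d[2]
def proj(p,X):
    X=np.atleast_2d(X); T=np.array(p["world_to_cam"]); c=X@T[:3,:3].T+T[:3,3]
    c=c*[1,-1,-1]; return cv2.projectPoints(c,np.zeros(3),np.zeros(3),K(p),np.array(p["dist_coeffs"],float))[0][:,0]
def pix(p,uv):
    o,d=ray(p,uv); return o+d*p["range_z"][int(round(uv[1])),int(round(uv[0]))]
E
python3 - <<'E'
from h import *
for n in ("top","scene"):
    p=bot.camera(n); cv2.imwrite(f"pics/{n}0.png",p["color"][:,:,::-1])
    for t,z in (("selector_axis",.09),("rocker_pivot",.096),("selector_nose",.109),("supply",0),("capacitor",.09),("pointer_knob",.09),("marker",0)):
        for r in bot.pinpoint(p,t)[:2]: print(n,t,round(r["conf"],2),np.round(r["pixel"],1),atz(p,r["pixel"],z).round(4))
    print(np.linalg.inv(np.array(p["world_to_cam"]))[:3,3].round(3))
print(bot.get_obs()["tcp_rot"],bot.get_obs()["time"])
E
```

```text
top selector_axis 0.71 [275.3 215.9] [ 0.5233 -0.0513  0.09  ]
top selector_axis 0.46 [289.9 177.9] [ 0.6062 -0.1004  0.09  ]
top rocker_pivot 0.97 [328.9 202. ] [ 0.532  -0.1762  0.096 ]
top selector_nose 0.83 [257.8 224.2] [ 0.5072 -0.0098  0.109 ]
top supply 0.58 [295.5 217.9] [ 0.5305 -0.1022  0.    ]
top supply 0.5 [276.9 218.5] [ 0.5373 -0.0563  0.    ]
top capacitor 0.43 [288.9 182.1] [ 0.5966 -0.0962  0.09  ]
top pointer_knob 0.68 [275.  216.5] [ 0.5221 -0.0504  0.09  ]
top marker 0.65 [301.6 273. ] [ 0.3936 -0.0912  0.    ]
[ 0.323 -0.031  0.938]
scene selector_axis 0.74 [294.6 198.6] [ 0.52   -0.0489  0.09  ]
scene rocker_pivot 0.79 [340.2 221.5] [ 0.5394 -0.1614  0.096 ]
scene selector_nose 0.88 [279.1 183.3] [ 0.5111 -0.0098  0.109 ]
scene supply 0.88 [314.1 242.9] [ 0.5319 -0.0985  0.    ]
scene capacitor 0.66 [340.6 224.9] [ 0.5385 -0.1641  0.09  ]
scene capacitor 0.64 [343.7 194.4] [ 0.6059 -0.0984  0.09  ]
scene pointer_knob 0.75 [294.8 196.7] [ 0.5241 -0.0443  0.09  ]
scene marker 0.7 [261.8 271.5] [ 0.4013 -0.0991  0.    ]
[ 0.049 -0.657  0.686]
[ 1.79999370e+02 -7.72834051e-04  1.63740174e+02] 0.8
```

View pics/top0.png

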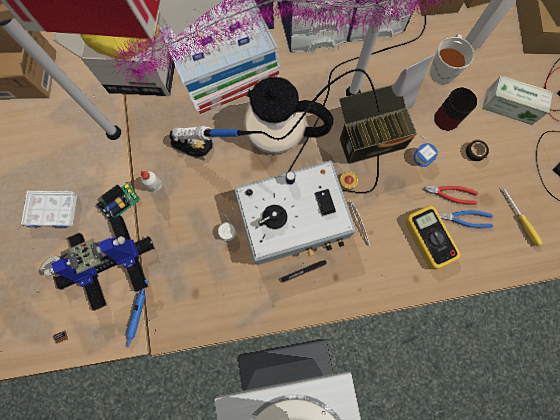

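View pics/scene0.png

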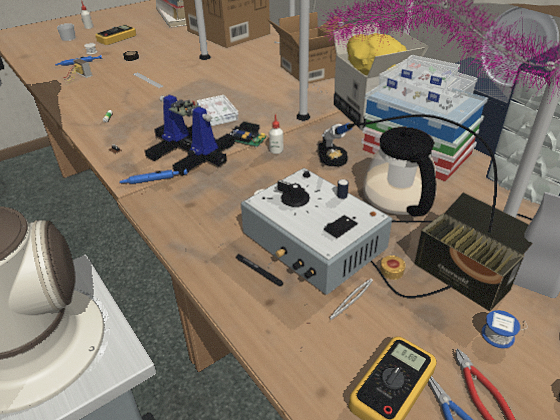

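The top view shows the supply turned a few degrees, with the knob at about (275,216) and its nose at about (257,224). The rocker is at (325,203) and the capacitor at (291,178). I'll refine the supply's pose by depth.

```bash
python3 - <<'E'
from h import *
for n in ("top","scene"):
    p=bot.camera(n)
    H,W=p["range_z"].shape
    v,u=np.mgrid[0:H,0:W]; uv=np.stack([u,v],-1).reshape(-1,1,2).astype(float)
    q=cv2.undistortPoints(uv,K(p),np.array(p["dist_coeffs"],float))[:,0]
    d=p["range_z"].reshape(-1); c=np.c_[q[:,0]*d,-q[:,1]*d,-d]
    T=np.linalg.inv(np.array(p["world_to_cam"])); X=c@T[:3,:3].T+T[:3,3]
    m=(d>0)&(abs(X[:,2]-.09)<.006)&(abs(X[:,0]-.53)<.15)&(abs(X[:,1]+.1)<.18)
    img=m.reshape(H,W).astype(np.uint8); nn,l,s,_=cv2.connectedComponentsWithStats(img)
    k=1+np.argmax(s[1:,4]); cm=(l==k).reshape(-1); P=X[cm]
    r=cv2.minAreaRect((P[:,:2]*1000).astype(np.float32)); print(n,r,"medz",np.median(P[:,2]))
    # nose: dark/high points
    if n=="top":
        a=p["color"][150:275,225:370]; cv2.imwrite("pics/crop0.png",cv2.resize(a[:,:,::-1],None,fx=5,fy=4.8,interpolation=cv2.INTER_CUBIC)[:600,:800])
    kn=(abs(X[:,2]-.12)<.008)&(np.hypot(X[:,0]-.523,X[:,1]+.05)<.05)
    print("knob top pts",kn.sum(),X[kn].mean(0) if kn.any() else 0)
    cp=(X[:,2]>.112)&(np.hypot(X[:,0]-.603,X[:,1]+.099)<.025)
    print("cap",cp.sum(),X[cp].mean(0) if cp.any() else 0)
E
```

```text
top ((532.0465087890625, -95.2984390258789), (178.10130310058594, 237.1984100341797), 6.160312652587891) medz 0.08811496280645559
knob top pts 169 [ 0.51818439 -0.04111052  0.11748491]
cap 77 [ 0.59870527 -0.09872124  0.12166165]
scene ((529.9868774414062, -97.02069091796875), (180.25108337402344, 240.13619995117188), 6.218387126922607) medz 0.08937352229730045
knob top pts 196 [ 0.51491405 -0.04382955  0.11779691]
cap 105 [ 0.59569076 -0.10198337  0.12042824]
```

View pics/crop0.png

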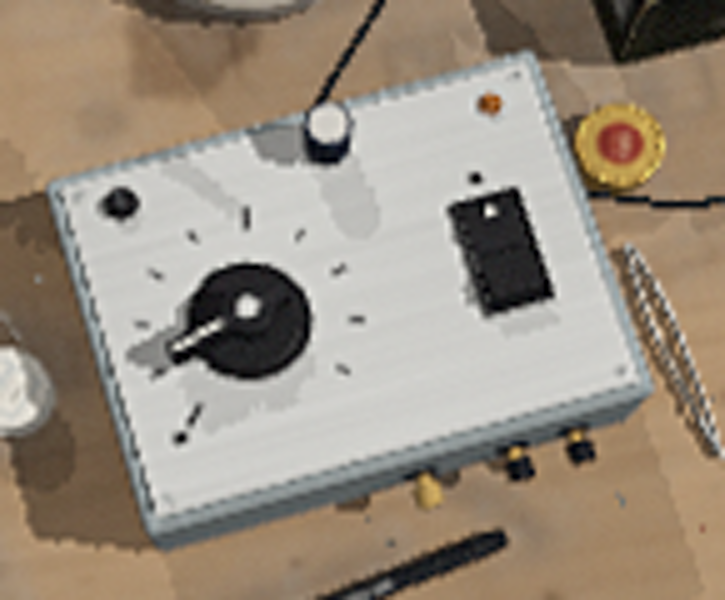

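The panel pose is consistent between both cameras: centre (0.531, -0.096), yaw 6.2°. That puts the knob axis at (0.520, -0.049) and the rocker at (0.533, -0.168). The nose points at mark 1. I'll move above the rocker's raised near half with the fingers shut.

play_rows --targets '[{"grip": 255, "linear": [18, -35, 0], "delta_rot": [0, 0, 0.1]}, {"grip": 255, "linear": [36.1, -69.8, 0], "delta_rot": [0, 0, 0.39]}, {"grip": 255, "linear": [36.1, -69.8, 0], "delta_rot": [0, 0, 0.39]}, {"grip": 255, "linear": [36.1, -69.8, 0], "delta_rot": [0, 0, 0.39]}, {"grip": 255, "linear": [36.1, -69.8, 0], "delta_rot": [0, 0, 0.39]}, {"grip": 255, "linear": [36.1, -69.8, 0], "delta_rot": [0, 0, 0.39]}, {"grip": 255, "linear": [36.1, -69.8, 0], "delta_rot": [0, 0, 0.39]}, {"grip": 255, "linear": [36.1, -69.8, 0], "delta_rot": [0, 0, 0.39]}, {"grip": 255, "linear": [36.1, -69.8, 0], "delta_rot": [0, 0, 0.39]}, {"grip": 255, "linear": [36.1, -69.8, 0], "delta_rot": [0, 0, 0.39]}]'

```text
time: 1.9
ee_pos: [0.3825, 0.0852, 0.2317]
tcp_rot: [180.0, 0.1, -173.9]
wrist_force: [1.0, 0.8, 0.7]
opening: 0.0001
grasp_force: 0.0
```

play_rows --targets '[{"grip": 255, "linear": [13.2, -25.5, 0]}, {"grip": 255, "linear": [13.2, -25.5, 0]}, {"grip": 255, "linear": [13.2, -25.5, 0]}, {"grip": 255, "linear": [13.2, -25.5, 0]}, {"grip": 255, "linear": [13.2, -25.5, 0]}, {"grip": 255, "linear": [13.2, -25.5, -4]}, {"grip": 255, "linear": [13.2, -25.5, -8]}, {"grip": 255, "linear": [13.2, -25.5, -10]}, {"grip": 255, "linear": [13.2, -25.5, -10]}, {"grip": 255, "linear": [13.2, -25.5, -10]}]'

```text
validation failed for argument at $.ta...
```

```bash
python3 - <<'E'
from h import *
o=bot.get_obs(); print(o["ee_pos"],o["tcp_rot"],o["q"],o["wrist_force"])
p=bot.camera("scene"); im=p["color"].copy()
e=np.array(o["ee_pos"])
for X in (e,(.5149,-.1703,.103),(.5328,-.1684,.096),(.5198,-.0491,.12)):
    u=proj(p,X)[0]; cv2.circle(im,tuple(int(round(a)) for a in u),1,(255,0,255),-1)
a=im[130:300,200:410]; cv2.imwrite("pics/s1.png",cv2.resize(a[:,:,::-1],None,fx=3.5,fy=3.5,interpolation=cv2.INTER_CUBIC))
E
```

```text
[0.38246987 0.08519358 0.23169528] [ 1.79985558e+02  7.25512008e-02 -1.73912752e+02] [ 1.25529003e+01 -1.65126725e+01 -9.60643198e+00  9.68325245e+01
  6.18028510e-03  6.46564696e+00] [1.03554105 0.7915822  0.66599067]
```

View pics/s1.png

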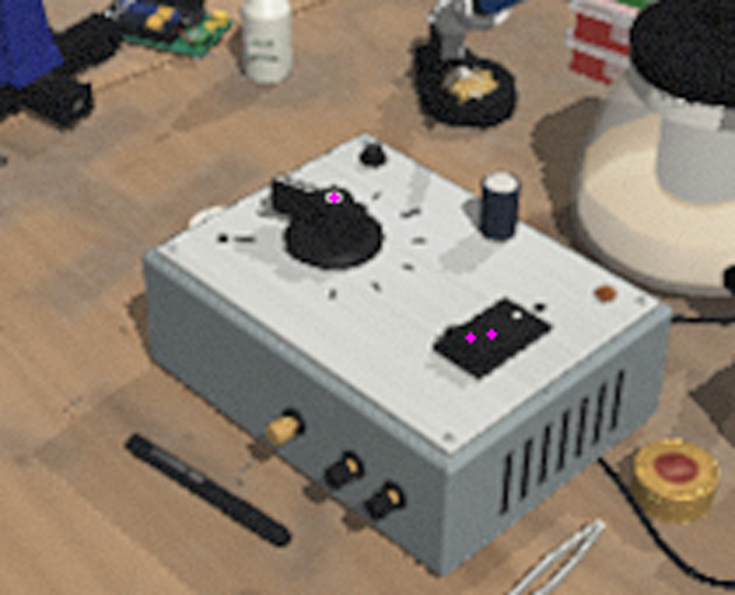

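The overlay agrees with the picture: the pivot mark lies mid-rocker at (490,335) and the axis mark on the hub. The near end is raised. The move was refused because a field was missing, so I'll resend it.

play_rows --targets '[{"grip": 255, "linear": [13.2, -25.5, 0], "delta_rot": [0, 0, 0]}, {"grip": 255, "linear": [13.2, -25.5, 0], "delta_rot": [0, 0, 0]}, {"grip": 255, "linear": [13.2, -25.5, 0], "delta_rot": [0, 0, 0]}, {"grip": 255, "linear": [13.2, -25.5, 0], "delta_rot": [0, 0, 0]}, {"grip": 255, "linear": [13.2, -25.5, 0], "delta_rot": [0, 0, 0]}, {"grip": 255, "linear": [13.2, -25.5, -3], "delta_rot": [0, 0, 0]}, {"grip": 255, "linear": [13.2, -25.5, -7], "delta_rot": [0, 0, 0]}, {"grip": 255, "linear": [13.2, -25.5, -10], "delta_rot": [0, 0, 0]}, {"grip": 255, "linear": [13.2, -25.5, -10], "delta_rot": [0, 0, 0]}, {"grip": 255, "linear": [13.2, -25.5, -10], "delta_rot": [0, 0, 0]}]'

```text
time: 2.95
ee_pos: [0.514, -0.1677, 0.1321]
tcp_rot: [180.0, -0.0, -173.9]
wrist_force: [0.6, 0.3, 1.3]
opening: 0.0001
grasp_force: 0.0
```

play_rows --targets '[{"grip": 255, "linear": [0, -0.2, -1.2], "delta_rot": [0, 0, 0]}, {"grip": 255, "linear": [0, -0.2, -2.2], "delta_rot": [0, 0, 0]}, {"grip": 255, "linear": [0, -0.2, -2.5], "delta_rot": [0, 0, 0]}, {"grip": 255, "linear": [0, -0.2, -2.8], "delta_rot": [0, 0, 0]}, {"grip": 255, "linear": [0, -0.2, -3.0], "delta_rot": [0, 0, 0]}, {"grip": 255, "linear": [0, -0.2, -3.1], "delta_rot": [0, 0, 0]}, {"grip": 255, "linear": [0, -0.2, -3.2], "delta_rot": [0, 0, 0]}, {"grip": 255, "linear": [0, -0.2, -3.2], "delta_rot": [0, 0, 0]}]'

```text
time: 3.75
ee_pos: [0.5141, -0.1698, 0.0992]
tcp_rot: [180.0, 0.0, -173.9]
wrist_force: [0.2, -0.3, -0.1]
opening: 0.0
grasp_force: 0.0
```

play_rows --targets '[{"grip": 255, "linear": [0, 0, -0.1], "delta_rot": [0, 0, 0]}, {"grip": 255, "linear": [0, 0, -0.2], "delta_rot": [0, 0, 0]}, {"grip": 255, "linear": [0, 0, -0.25], "delta_rot": [0, 0, 0]}]'

```text
time: 4.05
ee_pos: [0.514, -0.1698, 0.0967]
tcp_rot: [180.0, -0.0, -173.9]
wrist_force: [0.4, -0.8, 0.5]
opening: 0.0001
grasp_force: 0.0
```

play_rows --targets '[{"grip": 255, "linear": [0, 0, 3], "delta_rot": [0, 0, 0]}, {"grip": 255, "linear": [0, 0, 6], "delta_rot": [0, 0, 0]}, {"grip": 255, "linear": [-1.5, 5, 6], "delta_rot": [0, 0, 0.14]}, {"grip": 255, "linear": [-2.3, 10, 6], "delta_rot": [0, 0, 0.28]}, {"grip": 255, "linear": [-2.5, 14.1, 6], "delta_rot": [0, 0, 0.43]}, {"grip": 255, "linear": [-2.5, 14.1, 6], "delta_rot": [0, 0, 0.43]}, {"grip": 255, "linear": [-2.5, 14.1, 6], "delta_rot": [0, 0, 0.43]}]'

```text
time: 4.75
ee_pos: [0.4891, -0.028, 0.157]
tcp_rot: [-180.0, 0.0, -149.2]
wrist_force: [-0.6, -0.4, 0.2]
opening: 0.0001
grasp_force: 0.0
```

```bash
cat > snap.py <<'E'
import sys
from h import *
o=bot.get_obs(); print(o["ee_pos"],o["tcp_rot"],o["q"],o["wrist_force"])
A=np.array([.5198,-.0491]); y=np.radians(6.2)
p=bot.camera("scene"); im=p["color"]
for r in bot.pinpoint(p,"selector_nose")[:1]:
    X=atz(p,r["pixel"],.109); v=X[:2]-A; a=np.degrees(np.arctan2(v[1],v[0]))
    print("nose",round(r["conf"],2),X.round(4),"ang",a,"click",((141.2-a)%360)/30)
q=bot.camera("top")
for r in bot.pinpoint(q,"selector_nose")[:1]:
    X=atz(q,r["pixel"],.109); v=X[:2]-A; a=np.degrees(np.arctan2(v[1],v[0]))
    print("nose top",round(r["conf"],2),X.round(4),"ang",a,"click",((141.2-a)%360)/30)
a=cv2.resize(im[150:270,230:395],None,fx=3.6,fy=3.6,interpolation=cv2.INTER_CUBIC)
b=cv2.resize(q["color"][150:275,225:370],None,fx=3.45,fy=3.45,interpolation=cv2.INTER_CUBIC)
h=min(len(a),len(b)); c=np.hstack([a[:h],b[:h]]); c=cv2.resize(c,None,fx=800/c.shape[1],fy=800/c.shape[1])
cv2.imwrite(f"pics/{sys.argv[1]}.png",c[:,:,::-1])
E
python3 snap.py s2
```

```text
[ 0.48907416 -0.02800977  0.15701994] [-1.79972428e+02  1.78574105e-02 -1.49201835e+02] [-3.27033818e+00 -4.14346930e+00 -7.31764277e+00  8.67955884e+01
 -1.28367485e-02 -3.40685020e+01] [-0.59616716 -0.41332182  0.18730016]
nose 0.56 [ 0.5081 -0.0104  0.109 ] ang 106.79570959409077 click 1.146809680196974
```

View pics/s2.png

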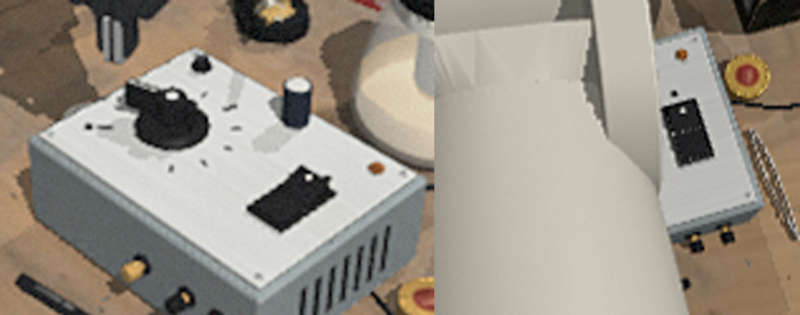

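The rocker now has its far end raised at (325,180) in the crop, so the output is off. The knob is still at click 1. I'll compute the arc waypoints around the knob.

```bash
python3 - <<'E'
import numpy as np
A=np.array([.5198,-.0491])
for t in [121,111]+[111.2-30*k-d for k in range(5) for d in (0,8,16,23)]:
    r=np.radians(t); c=A+.033*np.array([np.cos(r),np.sin(r)])+.016*np.array([-np.sin(r),np.cos(r)])
    print(round(t,1),c.round(4),"cm rel",(100*(c-[.4891,-.0280])).round(2),"rot",round(np.radians(t-120.8),2))
E
```

```text
121 [ 0.4891 -0.0291] cm rel [-0.   -0.11] rot 0.0
111 [ 0.493 -0.024] cm rel [0.39 0.4 ] rot -0.17
111.2 [ 0.4929 -0.0241] cm rel [0.38 0.39] rot -0.17
103.2 [ 0.4967 -0.0206] cm rel [0.76 0.74] rot -0.31
95.2 [ 0.5009 -0.0177] cm rel [1.18 1.03] rot -0.45
88.2 [ 0.5048 -0.0156] cm rel [1.57 1.24] rot -0.57
81.2 [ 0.509 -0.014] cm rel [1.99 1.4 ] rot -0.69
73.2 [ 0.514  -0.0129] cm rel [2.49 1.51] rot -0.83
65.2 [ 0.5191 -0.0124] cm rel [3.   1.56] rot -0.97
58.2 [ 0.5236 -0.0126] cm rel [3.45 1.54] rot -1.09
51.2 [ 0.528  -0.0134] cm rel [3.89 1.46] rot -1.21
43.2 [ 0.5329 -0.0148] cm rel [4.38 1.32] rot -1.35
35.2 [ 0.5375 -0.017 ] cm rel [4.84 1.1 ] rot -1.49
28.2 [ 0.5413 -0.0194] cm rel [5.22 0.86] rot -1.62
21.2 [ 0.5448 -0.0222] cm rel [5.57 0.58] rot -1.74
13.2 [ 0.5483 -0.026 ] cm rel [5.92 0.2 ] rot -1.88
5.2 [ 0.5512 -0.0302] cm rel [ 6.21 -0.22] rot -2.02
-1.8 [ 0.5533 -0.0341] cm rel [ 6.42 -0.61] rot -2.14
-8.8 [ 0.5549 -0.0383] cm rel [ 6.58 -1.03] rot -2.26
-16.8 [ 0.556  -0.0433] cm rel [ 6.69 -1.53] rot -2.4
-24.8 [ 0.5565 -0.0484] cm rel [ 6.74 -2.04] rot -2.54
-31.8 [ 0.5563 -0.0529] cm rel [ 6.72 -2.49] rot -2.66
```

play_rows --targets '[{"grip": 255, "linear": [0, -0.1, -2], "delta_rot": [0, 0, 0]}, {"grip": 255, "linear": [0, -0.1, -4], "delta_rot": [0, 0, 0]}, {"grip": 255, "linear": [0, -0.1, -5], "delta_rot": [0, 0, 0]}, {"grip": 255, "linear": [0, -0.1, -5.4], "delta_rot": [0, 0, 0]}]'

```text
time: 5.35
ee_pos: [0.4885, -0.0305, 0.1017]
tcp_rot: [179.9, -0.1, -149.4]
wrist_force: [-0.5, 0.0, 0.2]
opening: -0.0001
grasp_force: 0.0
```

play_rows --targets '[{"grip": 255, "linear": [0.2, 0.25, 0.05], "delta_rot": [0, 0, -0.09]}, {"grip": 255, "linear": [0.38, 0.5, 0.05], "delta_rot": [0, 0, -0.17]}, {"grip": 255, "linear": [0.57, 0.68, 0.05], "delta_rot": [0, 0, -0.24]}, {"grip": 255, "linear": [0.76, 0.84, 0.05], "delta_rot": [0, 0, -0.31]}, {"grip": 255, "linear": [0.97, 1.0, 0.05], "delta_rot": [0, 0, -0.38]}, {"grip": 255, "linear": [1.18, 1.13, 0.05], "delta_rot": [0, 0, -0.45]}]'

```text
time: 5.95
ee_pos: [0.501, -0.0187, 0.104]
tcp_rot: [180.0, 0.0, -175.3]
wrist_force: [-0.4, -0.7, -0.3]
opening: -0.0001
grasp_force: 0.4
```

play_rows --targets '[{"grip": 255, "linear": [0.2, 0.11, 0], "delta_rot": [0, 0, -0.06]}, {"grip": 255, "linear": [0.39, 0.21, 0], "delta_rot": [0, 0, -0.12]}, {"grip": 255, "linear": [0.39, 0.21, 0], "delta_rot": [0, 0, -0.12]}]'

```text
time: 6.25
ee_pos: [0.5053, -0.0166, 0.104]
tcp_rot: [180.0, 0.1, 178.0]
wrist_force: [-0.1, 0.3, 0.5]
opening: 0.0003
grasp_force: 0.0
```

```bash
python3 snap.py s3
```

```text
[ 0.50528788 -0.01662799  0.10403347] [1.79999604e+02 5.75648081e-02 1.77982813e+02] [-1.88495532e+00 -1.75078736e+00 -1.08689134e+01  8.08243084e+01
  2.63604215e-04  1.32231855e-01] [-0.10449621  0.27789591  0.49204334]
nose 0.57 [ 0.5253 -0.0143  0.109 ] ang 81.0847072740297 click 2.0038430908656766
nose top 0.61 [ 0.3812 -0.0869  0.109 ] ang -164.75676763905517 click 10.198558921301839
```

View pics/s3.png

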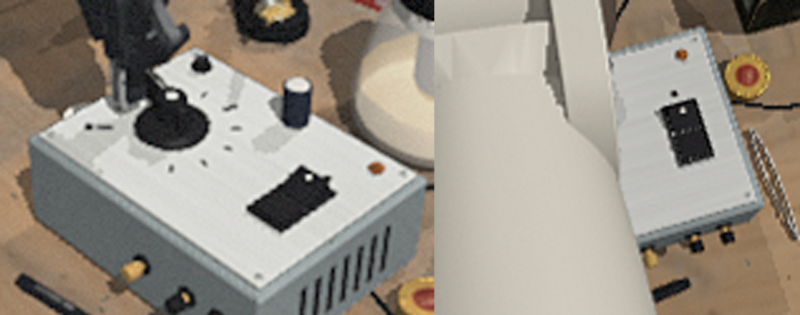

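Click 2 is reached: the nose reads 81° and the fingertip sits behind it at (120,100). Next click.

play_rows --targets '[{"grip": 255, "linear": [0.21, 0.09, 0], "delta_rot": [0, 0, -0.06]}, {"grip": 255, "linear": [0.42, 0.16, 0], "delta_rot": [0, 0, -0.12]}, {"grip": 255, "linear": [0.67, 0.22, 0], "delta_rot": [0, 0, -0.19]}, {"grip": 255, "linear": [0.92, 0.27, 0], "delta_rot": [0, 0, -0.26]}, {"grip": 255, "linear": [1.18, 0.3, 0], "delta_rot": [0, 0, -0.33]}, {"grip": 255, "linear": [1.43, 0.32, 0], "delta_rot": [0, 0, -0.4]}, {"grip": 255, "linear": [1.66, 0.31, 0], "delta_rot": [0, 0, -0.46]}, {"grip": 255, "linear": [1.88, 0.3, 0], "delta_rot": [0, 0, -0.52]}, {"grip": 255, "linear": [1.88, 0.3, 0], "delta_rot": [0, 0, -0.52]}]'

```text
time: 7.35
ee_pos: [0.5237, -0.0135, 0.1034]
tcp_rot: [180.0, 0.0, 148.3]
wrist_force: [-1.7, 0.7, 0.2]
opening: 0.0002
grasp_force: 0.0
```

play_rows --targets '[{"grip": 255, "linear": [0.22, -0.03, 0], "delta_rot": [0, 0, -0.06]}, {"grip": 255, "linear": [0.44, -0.08, 0], "delta_rot": [0, 0, -0.12]}, {"grip": 255, "linear": [0.69, -0.14, 0], "delta_rot": [0, 0, -0.19]}, {"grip": 255, "linear": [0.93, -0.22, 0], "delta_rot": [0, 0, -0.26]}, {"grip": 255, "linear": [1.16, -0.32, 0], "delta_rot": [0, 0, -0.33]}, {"grip": 255, "linear": [1.39, -0.44, 0], "delta_rot": [0, 0, -0.4]}, {"grip": 255, "linear": [1.58, -0.55, 0], "delta_rot": [0, 0, -0.46]}, {"grip": 255, "linear": [1.77, -0.68, 0], "delta_rot": [0, 0, -0.53]}, {"grip": 255, "linear": [1.77, -0.68, 0], "delta_rot": [0, 0, -0.53]}]'

```text
time: 8.25
ee_pos: [0.5412, -0.0203, 0.1034]
tcp_rot: [-180.0, 0.0, 118.0]
wrist_force: [-0.5, -0.5, -0.6]
opening: -0.0002
grasp_force: 0.0
```

```bash
python3 snap.py s4
```

```text
[ 0.54123528 -0.02034403  0.10335432] [-1.79999620e+02  9.95623448e-04  1.17951382e+02] [-2.15207551e+00  3.22994702e+00 -5.91115430e+00  8.08587277e+01
 -1.05172074e-03  5.98965425e+01] [-0.543462   -0.49886525 -0.56314513]
nose 0.92 [ 0.5531 -0.0421  0.109 ] ang 11.855849804952415 click 4.311471673168253
```

View pics/s4.png

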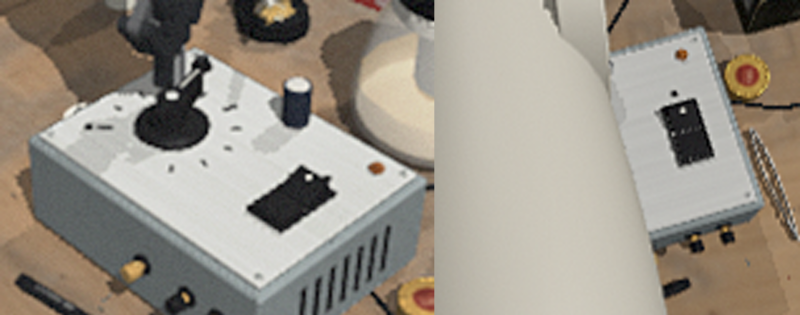

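Click 4: the nose in the picture points far, slightly left of mark 5. Two clicks remain.

play_rows --targets '[{"grip": 255, "linear": [0.18, -0.13, 0], "delta_rot": [0, 0, -0.06]}, {"grip": 255, "linear": [0.35, -0.28, 0], "delta_rot": [0, 0, -0.12]}, {"grip": 255, "linear": [0.53, -0.46, 0], "delta_rot": [0, 0, -0.19]}, {"grip": 255, "linear": [0.7, -0.66, 0], "delta_rot": [0, 0, -0.26]}, {"grip": 255, "linear": [0.85, -0.86, 0], "delta_rot": [0, 0, -0.33]}, {"grip": 255, "linear": [0.99, -1.08, 0], "delta_rot": [0, 0, -0.4]}, {"grip": 255, "linear": [1.1, -1.27, 0], "delta_rot": [0, 0, -0.46]}, {"grip": 255, "linear": [1.2, -1.47, 0], "delta_rot": [0, 0, -0.52]}, {"grip": 255, "linear": [1.2, -1.47, 0], "delta_rot": [0, 0, -0.52]}]'

```text
time: 9.35
ee_pos: [0.5532, -0.035, 0.1034]
tcp_rot: [180.0, 0.0, 88.1]
wrist_force: [-0.3, -0.1, 0.3]
opening: 0.0002
grasp_force: 0.0
```

play_rows --targets '[{"grip": 255, "linear": [0.09, -0.2, 0], "delta_rot": [0, 0, -0.06]}, {"grip": 255, "linear": [0.16, -0.42, 0], "delta_rot": [0, 0, -0.12]}, {"grip": 255, "linear": [0.22, -0.67, 0], "delta_rot": [0, 0, -0.19]}, {"grip": 255, "linear": [0.27, -0.92, 0], "delta_rot": [0, 0, -0.26]}, {"grip": 255, "linear": [0.3, -1.18, 0], "delta_rot": [0, 0, -0.33]}, {"grip": 255, "linear": [0.32, -1.43, 0], "delta_rot": [0, 0, -0.4]}, {"grip": 255, "linear": [0.31, -1.66, 0], "delta_rot": [0, 0, -0.46]}, {"grip": 255, "linear": [0.3, -1.8, 0], "delta_rot": [0, 0, -0.5]}, {"grip": 255, "linear": [0.3, -1.8, 0], "delta_rot": [0, 0, -0.5]}]'

```text
time: 10.25
ee_pos: [0.5561, -0.0529, 0.1033]
tcp_rot: [-180.0, 0.0, 59.6]
wrist_force: [-0.5, 0.3, 0.0]
opening: -0.0
grasp_force: 0.0
```

```bash
python3 snap.py s5
```

```text
[ 0.55610511 -0.05290679  0.10333561] [-1.79997288e+02  1.14580399e-03  5.95652217e+01] [-5.43470994e+00  5.54291337e+00 -3.45679948e+00  8.10032289e+01
  1.07488968e-04  1.15000068e+02] [-0.52731642  0.32801371  0.00796356]
nose 0.97 [ 0.5572 -0.0786  0.109 ] ang -38.2592609432796 click 5.981975364775987
```

View pics/s5.png

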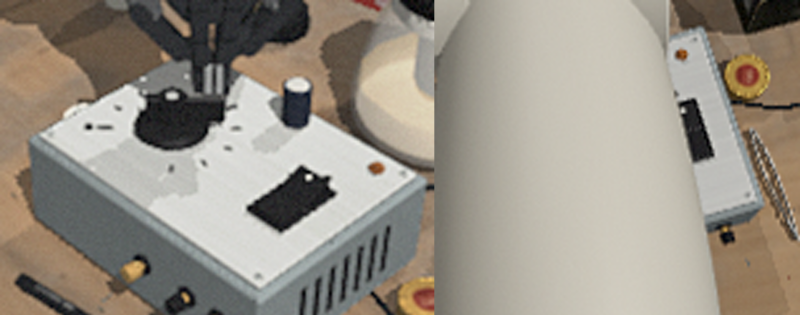

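The nose is at -38°, aligned with mark six (5.98). I'll back off, lift, and move above the rocker's raised far half.

play_rows --targets '[{"grip": 255, "linear": [0.25, 0.4, 0.1], "delta_rot": [0, 0, 0]}, {"grip": 255, "linear": [0.25, 0.4, 3], "delta_rot": [0, 0, 0]}, {"grip": 255, "linear": [0.25, 0.4, 6], "delta_rot": [0, 0, 0]}, {"grip": 255, "linear": [0, -3.5, 6], "delta_rot": [0, 0, -0.14]}, {"grip": 255, "linear": [-0.5, -7, 6], "delta_rot": [0, 0, -0.28]}, {"grip": 255, "linear": [-0.5, -11.3, 6], "delta_rot": [0, 0, -0.42]}, {"grip": 255, "linear": [-0.5, -11.3, 6], "delta_rot": [0, 0, -0.56]}, {"grip": 255, "linear": [-0.5, -11.3, 6], "delta_rot": [0, 0, -0.7]}, {"grip": 255, "linear": [-0.5, -11.3, 6], "delta_rot": [0, 0, -0.84]}, {"grip": 255, "linear": [-0.5, -11.3, 6], "delta_rot": [0, 0, -0.93]}]'

```text
time: 11.45
ee_pos: [0.5514, -0.1658, 0.1633]
tcp_rot: [-180.0, -0.0, 5.9]
wrist_force: [-0.2, 1.3, 0.0]
opening: 0.0001
grasp_force: 0.0
```

```bash
python3 snap.py s6
```

```text
[ 0.55139929 -0.16580154  0.16334005] [-1.79996570e+02 -5.20785915e-04  5.89655709e+00] [-1.67372959e+01  7.65966883e+00  5.47407464e+00  8.78152452e+01
  3.36638398e-03  1.57366147e+02] [-0.16255922  1.263621    0.01039501]
nose 0.85 [ 0.5546 -0.0765  0.109 ] ang -38.28489013971359 click 5.982829671323786
nose top 0.85 [ 0.5555 -0.076   0.109 ] ang -36.99843585343601 click 5.9399478617812
```

View pics/s6.png

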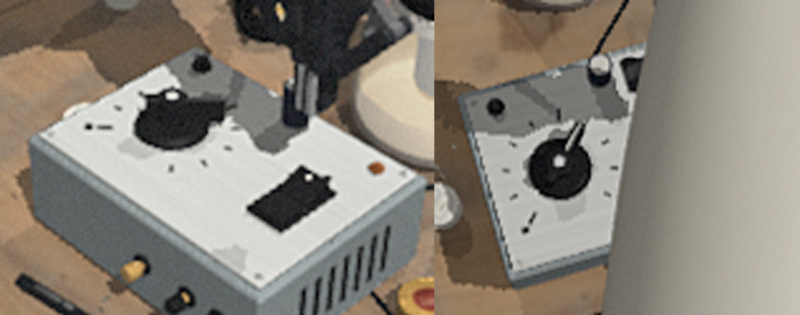

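Both views show the knob at mark six with the tool clear of it, and the capacitor still standing. Now I'll press the far half.

play_rows --targets '[{"grip": 255, "linear": [0, 0, -3], "delta_rot": [0, 0, 0]}, {"grip": 255, "linear": [0, 0, -5], "delta_rot": [0, 0, 0]}, {"grip": 255, "linear": [0, 0, -5.6], "delta_rot": [0, 0, 0]}, {"grip": 255, "linear": [0, 0, -5.9], "delta_rot": [0, 0, 0]}, {"grip": 255, "linear": [0, 0, -6.1], "delta_rot": [0, 0, 0]}, {"grip": 255, "linear": [0, 0, -6.3], "delta_rot": [0, 0, 0]}, {"grip": 255, "linear": [0, 0, -6.45], "delta_rot": [0, 0, 0]}, {"grip": 255, "linear": [0, 0, -6.6], "delta_rot": [0, 0, 0]}, {"grip": 255, "linear": [0, 0, -6.65], "delta_rot": [0, 0, 0]}]'

```text
time: 12.55
ee_pos: [0.5512, -0.166, 0.0967]
tcp_rot: [180.0, 0.0, 6.2]
wrist_force: [-0.2, 0.5, 0.7]
opening: 0.0003
grasp_force: 0.0
```

play_rows --targets '[{"grip": 255, "linear": [0, 0, 2], "delta_rot": [0, 0, 0]}, {"grip": 255, "linear": [0, 0, 5], "delta_rot": [0, 0, 0]}, {"grip": 255, "linear": [0, 0, 9], "delta_rot": [0, 0, 0]}, {"grip": 255, "linear": [0, 0, 12], "delta_rot": [0, 0, 0]}, {"grip": 255, "linear": [-5, 0, 12], "delta_rot": [0, 0, 0]}, {"grip": 255, "linear": [-10, 0, 12], "delta_rot": [0, 0, 0]}, {"grip": 255, "linear": [-15, 0, 12], "delta_rot": [0, 0, 0]}, {"grip": 255, "linear": [-15, 0, 12], "delta_rot": [0, 0, 0]}]'

```text
time: 13.35
ee_pos: [0.3968, -0.1656, 0.2178]
tcp_rot: [180.0, -0.0, 6.1]
wrist_force: [0.8, 0.0, 0.5]
opening: 0.0001
grasp_force: 0.0
```

```bash
python3 snap.py s7
```

```text
[ 0.39683659 -0.16555677  0.21784557] [ 1.79958702e+02 -1.47013785e-02  6.09200822e+00] [-2.26261487e+01 -1.16422233e+01 -7.25415834e+00  9.43553280e+01
 -2.91544691e-02  1.51281840e+02] [0.76442652 0.04030489 0.48065239]
nose 0.69 [ 0.5504 -0.0766  0.109 ] ang -41.93475049498433 click 6.1044916831661435
nose top 0.79 [ 0.5575 -0.0796  0.109 ] ang -38.950902224057245 click 6.005030074135241
```

View pics/s7.png

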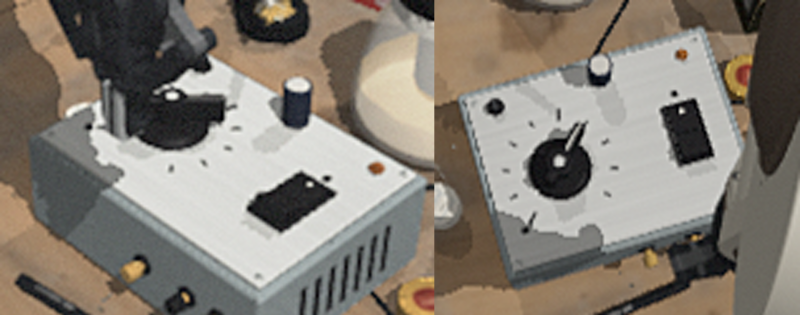

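The rocker's near end is raised again at (255,200) and the far end lies level beside its dot, so the output is on. The knob is at mark six, and the capacitor and supply haven't moved. I'll hand it in.

```bash
python3 -c "
from workcell import bot
print(bot.job_done())"
```

```text
the job is handed in; nothing more can be done
None
```

I switched the output off, turned the knob click by click from step one to step six, and switched the output back on. The last pictures showed the knob at mark six and the rocker on, with the supply and capacitor in place. I handed the job in at about 13 s of the 58 s; no verdict came back.

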